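# Reset the display-case controller under its push-latch cover

## Robot

A 6-joint arm with a two-finger parallel gripper is mounted at the origin on the work surface. World frame = base frame: x ahead of the robot, y to its left, z up, the work surface at z = 0. Lengths are in m, angles in rad, forces in N, time in s.
With the tool pointing down it reaches from about 0.375 to 0.975 m from the base axis. Payload 3.8 kg.
Tool frame: the origin (TCP) lies on the mounting face of the last link; the fingertips stand 173 mm ahead of it and the grasp point (between the pads) lies 155 mm ahead of it; z points along the fingers, y is the direction in which the jaws open and shut (so a half turn about z gives the same grasp; the last joint's range is limited). The gripper opens to 85 mm and grips with 20 to 120 N. Pads are 22 mm wide; open, the fingers measure 114 mm over their backs; the gripper's body (76 mm by 85 mm) begins 54 mm behind the grasp point. The pads swing forward as they close: fully open they stand 13 mm farther back than shut.
Start: joints at [-1.172, 0.264, 1.604, -0, 1.274, -0.037], TCP at [0.285, -0.612, 0.405] pointing down, gripper open.
Joint ranges: [-2.63, 2.63], [-0.94, 2.18], [0.31, 2.57], [-1.31, 4.45], [0, 2.66], [-2.55, 2.55]. Speed limits (rad/s): [2.57, 2.57, 3.14, 3.14, 3.14, 3.14].

## Interface

Orientations are given as a rotation vector (axis times angle).
In Python, from workcell import bot gives the robot as it stands.
- The arm moves only by the shell command python3 -m jog 'ROWS' [FORCE]. ROWS is JSON, a list that holds one entry, the list of rows, each a list of 7 numbers: the closure, from 0 (fully open) to 1 (shut), then the shift along the tool's x, y, z in cm, then the turn, a rotation vector about the tool's x, y, z in rad. A call has 1 to 12 rows; each row is the pose to reach, as a shift and turn from the pose commanded when the call began, along the tool's axes at that moment; what a row does not reach only later rows make up. A row lasts 1/8 s, in which the tool goes at most 62.5 mm and 10.7 degrees, less where a joint would pass 70% of its speed; a pose out of reach is approached as far as the arm can. A call with a gripper value outside its range is refused whole. The fingers move at their own pace and stop on an object; FORCE is the grip in N (left out, the last holds). Time passes only in rows, so rows that repeat a pose let the fingers close. It gives the time, the measured TCP pose, the force and the opening at its end, in the units of the state.
- bot.read_state(): the state, without advancing time (a new reading comes with each control period).
- bot.read_camera(name): name is "scene" or "top"; returns the picture (420x560x3 uint8, red, green, blue); there is no depth.
- bot.camera_model(name): a dict with "intrinsics" (3x3 intrinsics, pixels), "k1" (the pictures are not rectified: a ray, as slopes to the right and down, at radius r is drawn at 1 + k1 r^2 times it, then the intrinsics apply), "rvec" (rotation vector, rad) and "tvec" (3), from world to camera coordinates, as OpenCV has them. Camera axes: x right, y down, z forward; pixel columns grow to the right and rows downward; lengths in m; the calibration is good to about 2 mm. A picture is of the moment at which its call begins. camera_model takes no time and is no camera call.
- bot.finish_job(): hands the job in, once; it reports no verdict.
The state is a dict: "time": time; "q": joint angles; "joint_vel": joint speeds; "joint_torque": joint torques, N m; "tool_pos": TCP position; "tcp_rot": TCP orientation; "wrist_force": force on the tool from outside, world axes, zero at the start; "torque": the same for the moment, N m; "width": opening from 0.0 (shut) to 1.0 (fully open).
Only numpy, scipy, OpenCV 4.12 (cv2) and the standard library are available. Lean on these libraries where they do the work, as an engineer would, in place of code of your own. Each camera call takes 0.05 s, during which the arm holds its last target.

## Task

The display-case controller on the bench has tripped: press the front part of its white push-latch cover in until it stops, and let go so that it pops open; press the round button inside fully down and release it, leaving the square button alone; then push the cover down again until it stops, so that it latches and stays shut, flush with the box. Only press and push with the fingertips: pick nothing up, and leave the other things on the bench where they are.

Things in the scene. Friction and masses are not known exactly. Their poses are not given: they have to be found in the camera images.
- controller: Grey plastic controller box, fixed to the bench, 190 mm (x, from -85 to +105) by 160 mm (y) by 75 mm high; origin on its underside, x to its back, y to its left, z up (turned up to 20 degrees). The white cover lies in its top, from x = -78 to +20 mm; behind it the top carries a dark blank display. The front wall is only 62 mm high, so a finger may overhang the cover's front edge.
- well_floor (a point): Centre of the floor of the well under the cover, 34 mm above the bench; the well is 91 mm long (x) and 123 mm wide (y). On its floor stand a round and a square button side by side, one left and one right of the middle (either way round). Axes as the controller's.
- cover (a joint): Cover angle in rad: 0 latched and flush, about 1.35 popped open (steep), to -0.10 pressed in. Push-push latch: pressed in to its stop (-0.10, 7 mm at the press point) and let go, it springs open in about 1 s; pushed from open past flush to its stop and let go, it latches. Not pressed far enough it returns to its former state. Spring about 2 N at the press point; press with 6 to 15 N.
- cover_hinge (a point): Middle of the cover's hinge line, 20 mm behind the controller's origin, at the height of its top (75 mm); the line runs along the controller's y. Axes turn with the cover: x points from the free edge to the hinge, z is the normal of the cover's outer face, in which the hinge line lies.
- cover_press (a point): The point to press: on the cover's outer face, on its middle line, 74 mm from the hinge and 24 mm from its free edge. The cover is a white plate 98 mm long, 120 mm wide (along y), 5 mm thick. Same axes as the hinge; moves with the cover.
- round_button_top (a point): Centre of the top of the round grey button (28 mm across, in a black round collar 44 mm across) in the well; 56 mm above the bench, 64 to 69 mm in front of the hinge and 33 mm to one side of the middle; pressed straight down. Hidden by the cover until that is open.
- round_button (a joint): Travel of the round button in m: 0 up, 0.006 fully down (4 N); springs back.
- square_button_top (a point): Centre of the top of the square grey button (27 mm wide, in a black square collar) on the other side of the middle of the well, same height; not to be pressed.
- square_button (a joint): Travel of the square button in m: 0 up, 0.006 down.
- round_button_base: Black collar of the round button, 12 mm high, standing on the floor of the well; origin at the centre of its underside.
- mug: White mug, 80 mm across, 90 mm high, loose, left of the controller; origin under its centre. Leave alone, like the things below.
- tape_roll: Roll of grey tape lying flat, 84 mm across, 25 mm high, right of the controller; origin under its centre.
- screwdriver: Screwdriver with a black handle, lying in front of the controller; origin about its middle.
- jar: Glass jar with a steel lid, 64 mm across, 80 mm high, right of the controller; origin under its centre.
- wrench: Steel wrench lying left and behind; origin about its middle.
- bottle: White plastic bottle, 60 mm across, 170 mm high, standing about 170 mm behind the controller's origin, left of the middle; origin under its centre.
- carton: Small cardboard carton, 60 by 90 mm, 50 mm high, behind the controller, right of the middle; origin under its centre.
There are look-alikes about, which are no part of the job. Leave any green or orange look-alike of the controller alone.

How it is judged:
By the outcome, as a careful person would: the job done as asked, in the order asked, and still so for the second after the job is handed in, with the robot touching nothing.
It also fails if it takes over 51 s, if anything falls off the work surface, if the arm or the gripper's body presses on something with over 40 N, if the wrist force passes 120 N, or if a joint passes its speed limit or range.

## Working session

There is one attempt and no reset: what is moved stays moved. The work goes in short steps, Python scripts to look and compute and a shell command to move; the robot and the scene stay as the last step left them, time stands still between calls to the robot, and variables do not carry over. Pictures are saved under pics/ and viewed, and the job is handed in when it is done.

```bash
ls; mkdir -p pics; python3 - <<'E'
from workcell import bot
import cv2
for n in("scene","top"):
    m=bot.camera_model(n);print(n,m)
    cv2.imwrite(f"pics/{n}0.png",bot.read_camera(n)[:,:,::-1])
print(bot.read_state())
E
```

```text
pics
scene {'intrinsics': array([[381.79445398,   0.        , 278.23661815],
       [  0.        , 381.79445398, 204.42588416],
       [  0.        ,   0.        ,   1.        ]]), 'k1': 0.01628886222215526, 'rvec': array([ 1.55515856,  1.93628898, -0.87897466]), 'tvec': array([ 0.0798795 , -0.28415281,  1.28754525])}
top {'intrinsics': array([[517.38215056,   0.        , 282.03067538],
       [  0.        , 517.38215056, 216.17839891],
       [  0.        ,   0.        ,   1.        ]]), 'k1': -0.18778826024464887, 'rvec': array([ 1.96613039, -2.27135029,  0.23076464]), 'tvec': array([0.11918688, 0.55438325, 1.10600987])}
{'time': 0.1, 'q': array([-1.17191558e+00,  2.64724457e-01,  1.60523754e+00, -4.91494081e-05,
        1.27370821e+00, -3.69190811e-02]), 'joint_vel': array([ 0.0034049 , -0.00247674, -0.00311784,  0.00060377,  0.00266573,
        0.00025896]), 'joint_torque': array([ 3.89930174e-04, -5.16708827e+01, -3.68590987e+01, -5.10183486e-05,
        6.33084230e-03, -2.20622803e-05]), 'tool_pos': array([ 0.28480296, -0.61163977,  0.40345467]), 'tcp_rot': array([-3.06531328e+00, -6.78730633e-01,  6.59561700e-04]), 'wrist_force': array([-0.32660471,  0.00456289,  0.00040828]), 'torque': array([-0.01919305,  0.02370653,  0.01897771]), 'width': 1.0032797378141214}
```

View pics/scene0.png

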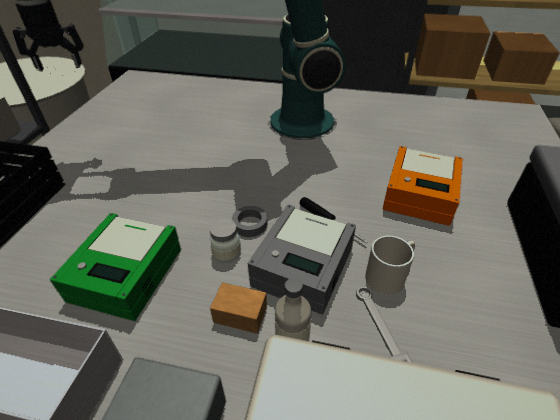

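View pics/top0.png

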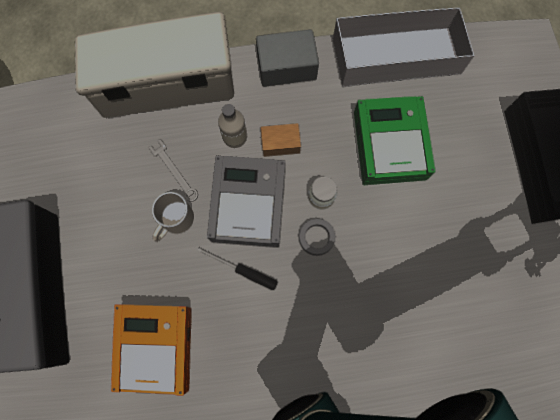

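The grey controller is centred near (247,200) in top and (303,253) in scene. Its white cover is at about (246,216) in top and (310,232) in scene. I'll measure the cover corners next.

```bash
cat > h.py <<'E'
import numpy as np, cv2
from scipy.spatial.transform import Rotation as R
from workcell import bot
def ray(n,uv):
    m=bot.camera_model(n);K=m["intrinsics"];D=np.array([m["k1"],0,0,0,0.])
    p=cv2.undistortPoints(np.float64(uv).reshape(-1,1,2),K,D)[:,0]
    Rm=cv2.Rodrigues(m["rvec"])[0]
    d=np.c_[p,np.ones(len(p))]@Rm
    return -Rm.T@m["tvec"],d
def plane(n,uv,z):
    c,d=ray(n,uv);return c+d*((z-c[2])/d[:,2])[:,None]
def proj(n,P):
    m=bot.camera_model(n);D=np.array([m["k1"],0,0,0,0.])
    return cv2.projectPoints(np.float64(P).reshape(-1,1,3),m["rvec"],m["tvec"],m["intrinsics"],D)[0][:,0]
def tri(u1,u2):
    c1,d1=ray("scene",[u1]);c2,d2=ray("top",[u2]);d1=d1[0];d2=d2[0]
    s=np.linalg.lstsq(np.c_[d1,-d2],c2-c1,rcond=None)[0]
    a=c1+s[0]*d1;b=c2+s[1]*d2
    return (a+b)/2,np.linalg.norm(a-b)
E
python3 - <<'E'
from h import *
for n,seed in(("top",(246,212)),("scene",(310,235))):
    im=cv2.imread(f"pics/{n}0.png")
    g=im.min(2)
    print(n,g[seed[1],seed[0]])
    m=(g>120).astype(np.uint8)
    k,l=cv2.connectedComponents(m)
    s=(l==l[seed[1],seed[0]]).astype(np.uint8)
    c=max(cv2.findContours(s,0,2)[0],key=cv2.contourArea)
    r=cv2.minAreaRect(c);print(cv2.contourArea(c),r)
    q=cv2.approxPolyDP(cv2.convexHull(c),4,True)[:,0];print(q.tolist())
    P=plane(n,q,0.075);print(P.round(4))
    print([round(float(np.linalg.norm(P[i]-P[i-1])),4) for i in range(len(P))])
    x,y,w,h=cv2.boundingRect(c);x-=50;y-=60
    cv2.imwrite(f"pics/{n}0z.png",cv2.resize(im[y:y+150,x:x+180],None,fx=4,fy=4,interpolation=2))
E
```

```text
top 150
2182.0 ((244.54100036621094, 215.4530792236328), (53.35017013549805, 42.95436096191406), 4.289153099060059)
[[221, 193], [272, 196], [269, 238], [218, 235]]
[[0.6336 0.1664 0.075 ]
 [0.6103 0.0546 0.075 ]
 [0.5177 0.0744 0.075 ]
 [0.5402 0.1844 0.075 ]]
[0.0951, 0.1142, 0.0947, 0.1123]
scene 170
112201.5 ((279.5, 254.0), (330.0, 559.0), 90.0)
[[559, 139], [559, 419], [27, 419], [0, 412], [0, 250], [49, 204], [333, 89], [539, 105]]
[[ 0.0976  0.72    0.075 ]
 [ 0.8619  0.5047  0.075 ]
 [ 1.02   -0.2048  0.075 ]
 [ 1.02   -0.248   0.075 ]
 [ 0.7627 -0.4757  0.075 ]
 [ 0.6211 -0.4717  0.075 ]
 [-0.0946  0.0872  0.075 ]
 [-0.1011  0.7201  0.075 ]]
[0.1987, 0.7941, 0.7268, 0.0432, 0.3436, 0.1416, 0.908, 0.633]Traceback (most recent call last):
  File "<stdin>", line 15, in <module>
cv2.error: OpenCV(4.12.0) /io/opencv/modules/imgproc/src/resize.cpp:4208: error: (-215:Assertion failed) !ssize.empty() in function 'resize'
```

```bash
python3 - <<'E'
from h import *
n="scene";im=cv2.imread("pics/scene0.png")
for n,seed,t in(("top",(246,212),120),("scene",(310,235),195)):
    im=cv2.imread(f"pics/{n}0.png")
    im=cv2.resize(im,None,fx=4,fy=4,interpolation=cv2.INTER_LINEAR)
    hsv=im.max(2); print(hsv[seed[1]*4,seed[0]*4])
    s=(hsv>t-(20 if n=="top" else 15)).astype(np.uint8)
    k,l=cv2.connectedComponents(s);s=(l==l[seed[1]*4,seed[0]*4]).astype(np.uint8)
    c=max(cv2.findContours(s,0,2)[0],key=cv2.contourArea)
    q=cv2.approxPolyDP(cv2.convexHull(c),16,True)[:,0]
    q=(q+.5)/4-.5; print(n,q.tolist())
    if len(q)==4:
        P=plane(n,q,0.075);print(P.round(4),P.mean(0));print([round(float(np.linalg.norm(P[i]-P[i-1])),4) for i in range(4)])
    x,y=seed
    cv2.imwrite(f"pics/{n}0z.png",im[(y-60)*4:(y+75)*4,(x-90)*4:(x+90)*4])
E
```

```text
154
top [[220.375, 192.875], [272.125, 195.375], [269.125, 239.625], [216.625, 235.625]]
[[0.6341 0.1678 0.075 ]
 [0.6117 0.0542 0.075 ]
 [0.5141 0.0746 0.075 ]
 [0.5392 0.1875 0.075 ]] [0.57478005 0.12101179 0.075     ]
[0.0969, 0.1158, 0.0998, 0.1157]
189
scene [[295.125, 208.875], [344.125, 224.125], [329.875, 253.875], [277.125, 236.875]]
[[0.5215 0.0756 0.075 ]
 [0.5469 0.186  0.075 ]
 [0.6356 0.1667 0.075 ]
 [0.6128 0.0556 0.075 ]] [0.57918551 0.12095998 0.075     ]
[0.0935, 0.1133, 0.0907, 0.1134]
```

View pics/scene0z.png

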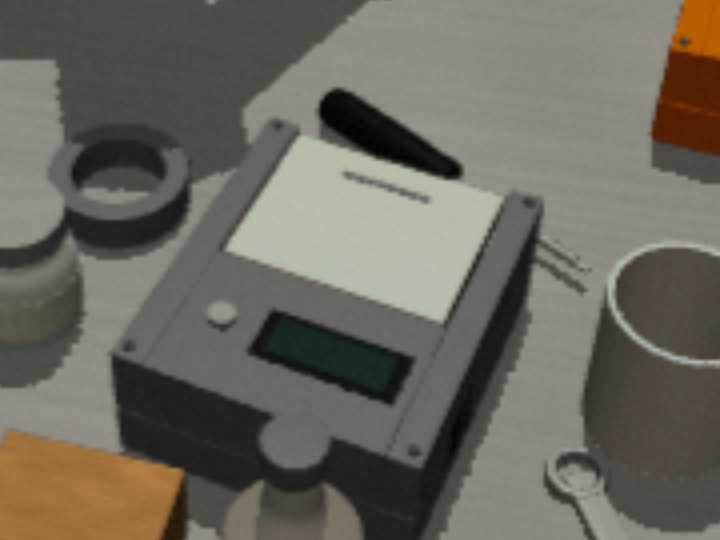

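View pics/top0z.png

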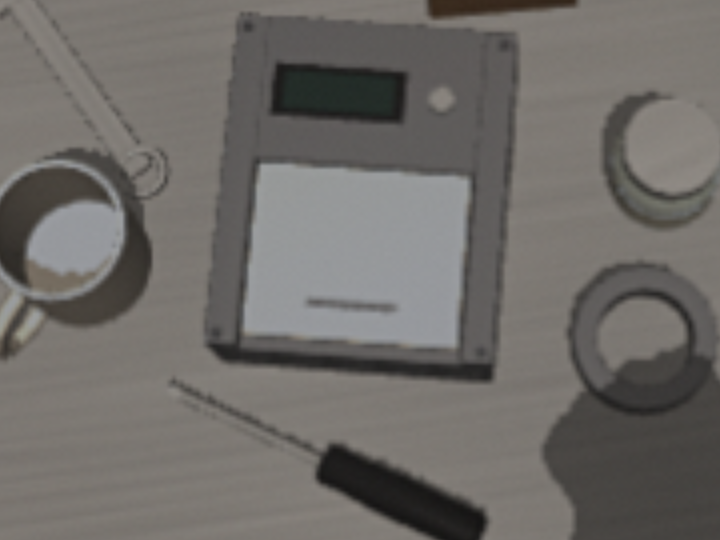

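Top and scene agree to about 3 mm on the cover. The hinge middle is about (0.6235, 0.111) and yaw is about -0.209, so the press point is about (0.551, 0.126). Next I'll write a helper that gives shifts and turns in tool axes.

```bash
cat >> h.py <<'E'
yaw=-0.209; H=np.array([.6235,.111,.075]); X=np.array([np.cos(yaw),np.sin(yaw),0]); Y=np.array([-np.sin(yaw),np.cos(yaw),0]); Z=np.array([0,0,1.])
def C(x,y,z): # point: x behind hinge, y left, z above bench, m
    return H+X*x+Y*y+Z*(z-.075)
def ori(tilt,flip):
    # tilt>0: gripper body leans to the robot (front of controller)
    y=Y*flip; z=-Z*np.cos(tilt)+X*np.sin(tilt)
    return np.c_[np.cross(y,z),y,z]
def go(tip,tilt=0.,flip=None,tl=.173):
    s=bot.read_state();R0=R.from_rotvec(s["tcp_rot"]).as_matrix()
    if flip is None: flip=1 if R0[:,1]@Y>0 else -1
    T=ori(tilt,flip);p=tip-T[:,2]*tl
    d=R0.T@(p-s["tool_pos"]);w=R.from_matrix(R0.T@T).as_rotvec()
    print("shift cm",(d*100).round(2),"turn",w.round(3),"|d|cm",round(100*np.linalg.norm(d),1))
def where():
    s=bot.read_state();R0=R.from_rotvec(s["tcp_rot"]).as_matrix();t=s["tool_pos"]+R0[:,2]*.173
    v=t-H;print("t",round(s["time"],2),"tip ctrl-frame mm (x behind hinge,y left,z bench)",(np.array([v@X,v@Y,t[2]])*1000).round(1),"axis",R0[:,2].round(3),"y.Y",round(R0[:,1]@Y,3),"F",s["wrist_force"].round(2),"w",round(s["width"],3))
E
python3 -c "
from h import *
where();go(C(-.074,0,.13));go(C(-.074,0,.13),0,1);go(C(-.074,0,.13),0,-1)"
```

```text
t 0.1 tip ctrl-frame mm (x behind hinge,y left,z bench) [-181.6 -776.9  230.5] axis [-0.001  0.002 -1.   ] y.Y -0.799 F [-0.33  0.    0.  ] w 1.003
shift cm [ 55.3  -55.64  10.16] turn [-0.002  0.001  0.645] |d|cm 79.1
shift cm [ 55.3  -55.64  10.16] turn [-1.000e-03 -3.000e-03 -2.497e+00] |d|cm 79.1
shift cm [ 55.3  -55.64  10.16] turn [-0.002  0.001  0.645] |d|cm 79.1
```

```bash
python3 -m jog '[[[1,55.3,-55.6,7,0,0,0.645],[1,55.3,-55.6,7,0,0,0.645],[1,55.3,-55.6,7,0,0,0.645],[1,55.3,-55.6,7,0,0,0.645],[1,55.3,-55.6,7,0,0,0.645],[1,55.3,-55.6,7,0,0,0.645],[1,55.3,-55.6,7,0,0,0.645],[1,55.3,-55.6,7,0,0,0.645],[1,55.3,-55.6,7,0,0,0.645],[1,55.3,-55.6,7,0,0,0.645],[1,55.3,-55.6,7,0,0,0.645],[1,55.3,-55.6,7,0,0,0.645]]]' 60
python3 -c "
from h import *
where();go(C(-.074,0,.085))"
```

```text
time: 1.6
tool_pos: [0.5391, 0.0927, 0.3376]
tcp_rot: [3.124, -0.328, -0.0]
wrist_force: [1.5, -1.6, 1.6]
width: -0.0
t 1.6 tip ctrl-frame mm (x behind hinge,y left,z bench) [-78.8 -35.5 164.6] axis [-0. -0. -1.] y.Y -1.0 F [ 1.45 -1.56  1.65] w -0.0
shift cm [ 0.48 -3.54  7.96] turn [0. 0. 0.] |d|cm 8.7
```

```bash
python3 -m jog '[[[1,0,0,0,0,0,0],[1,0,0,0,0,0,0]]]'
python3 -c "
from h import *
where();go(C(-.074,0,.085))"
```

```text
time: 1.85
tool_pos: [0.5385, 0.0907, 0.3374]
tcp_rot: [3.124, -0.326, -0.002]
wrist_force: [0.1, -0.5, -0.6]
width: 0.002
t 1.85 tip ctrl-frame mm (x behind hinge,y left,z bench) [-79.2 -37.7 164.4] axis [-0.002 -0.001 -1.   ] y.Y -1.0 F [ 0.09 -0.49 -0.59] w 0.002
shift cm [ 0.51 -3.76  7.93] turn [0.001 0.001 0.001] |d|cm 8.8
```

```bash
python3 -m jog '[[[1,0.5,-3.75,3,0,0,0],[1,0.5,-3.75,7.5,0,0,0],[1,0.5,-3.75,7.9,0,0,0],[1,0.5,-3.75,7.9,0,0,0]]]'
python3 -c "
from h import *
where();go(C(-.074,0,.075))
cv2.imwrite('pics/s1.png',cv2.resize(bot.read_camera('scene')[140:320,190:430,::-1],None,fx=3,fy=3))"
```

```text
time: 2.35
tool_pos: [0.5516, 0.1249, 0.2596]
tcp_rot: [3.124, -0.331, -0.0]
wrist_force: [0.3, 0.2, 0.6]
width: 0.001
t 2.35 tip ctrl-frame mm (x behind hinge,y left,z bench) [-73.2  -1.3  86.6] axis [-0. -0. -1.] y.Y -1.0 F [0.27 0.15 0.58] w 0.001
shift cm [-0.08 -0.13  1.16] turn [ 0.     0.    -0.002] |d|cm 1.2
```

View pics/s1.png

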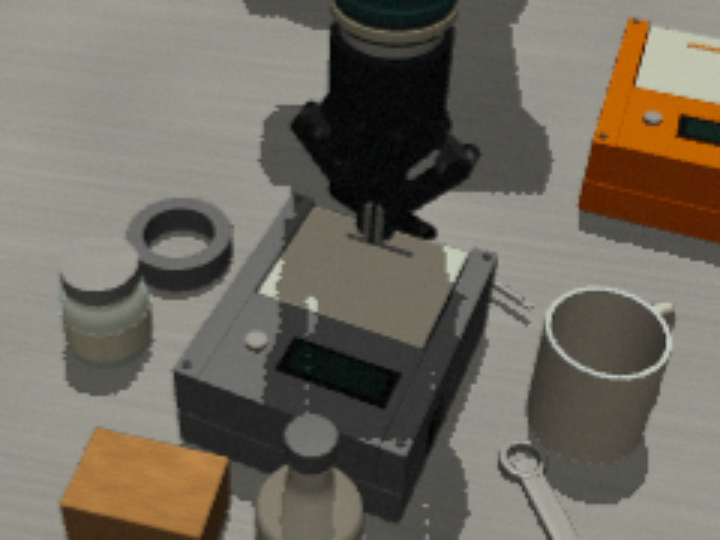

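The closed fingertips (370,240) hover over the front part of the cover. Next I press.

```bash
python3 -m jog '[[[1,-0.1,-0.1,0.8,0,0,0],[1,-0.1,-0.1,1.2,0,0,0],[1,-0.1,-0.1,1.5,0,0,0],[1,-0.1,-0.1,1.7,0,0,0],[1,-0.1,-0.1,1.7,0,0,0]]]'
python3 -c "
from h import *
where()"
```

```text
time: 3.02
tool_pos: [0.5514, 0.1274, 0.2427]
tcp_rot: [-3.124, 0.328, -0.003]
wrist_force: [0.6, -1.2, 3.4]
width: -0.003
t 3.02 tip ctrl-frame mm (x behind hinge,y left,z bench) [-73.7   1.1  69.7] axis [ 0.002 -0.    -1.   ] y.Y -1.0 F [ 0.57 -1.17  3.42] w -0.003
```

```bash
python3 -m jog '[[[1,0,0,0.15,0,0,0],[1,0,0,0.2,0,0,0],[1,0,0,0.2,0,0,0]]]'
python3 -c "
from h import *
where()"
```

```text
time: 3.4
tool_pos: [0.5514, 0.1275, 0.2414]
tcp_rot: [-3.124, 0.328, -0.003]
wrist_force: [-1.9, -1.6, 9.3]
width: -0.001
t 3.4 tip ctrl-frame mm (x behind hinge,y left,z bench) [-73.6   1.2  68.4] axis [ 0.002 -0.    -1.   ] y.Y -1.0 F [-1.89 -1.56  9.34] w -0.001
```

```bash
python3 -m jog '[[[1,0,0,0.08,0,0,0],[1,0,0,0.08,0,0,0],[1,-0.2,0,-2,0,0,0],[1,-3,0,-7,0,0,0],[1,-6,0,-12,0,0,0],[1,-7,0,-14,0,0,0],[1,-7,0,-14,0,0,0],[1,-7,0,-14,0,0,0],[1,-7,0,-14,0,0,0],[1,-7,0,-14,0,0,0],[1,-7,0,-14,0,0,0],[1,-7,0,-14,0,0,0]]]'
python3 -c "
from h import *
where()
for n in('scene','top'):
  im=bot.read_camera(n);cv2.imwrite(f'pics/{n}2.png',im[:,:,::-1])
cv2.imwrite('pics/s2z.png',cv2.resize(cv2.imread('pics/scene2.png')[140:320,190:430],None,fx=3,fy=3))
cv2.imwrite('pics/t2z.png',cv2.resize(cv2.imread('pics/top2.png')[130:280,140:340],None,fx=4,fy=4))
"
```

```text
time: 4.9
tool_pos: [0.4825, 0.1419, 0.3797]
tcp_rot: [3.124, -0.328, -0.001]
wrist_force: [-0.2, -0.2, 0.4]
width: -0.001
t 4.9 tip ctrl-frame mm (x behind hinge,y left,z bench) [-144.5    1.   206.7] axis [-0. -0. -1.] y.Y -1.0 F [-0.25 -0.15  0.37] w -0.001
```

View pics/s2z.png

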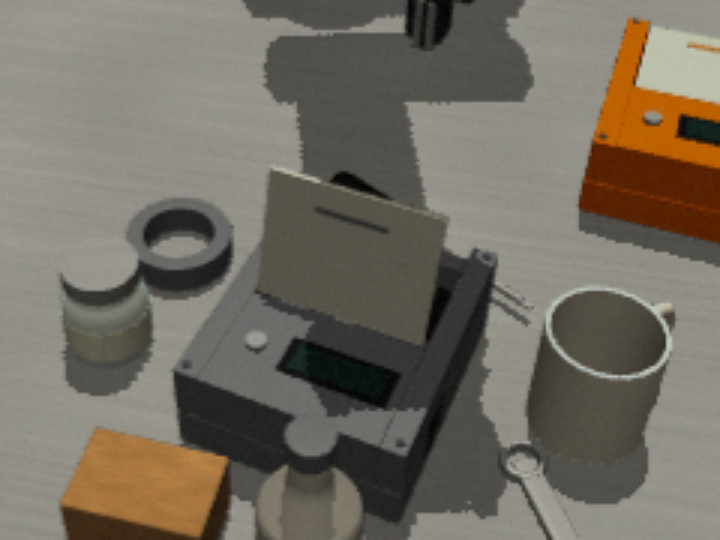

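View pics/t2z.png

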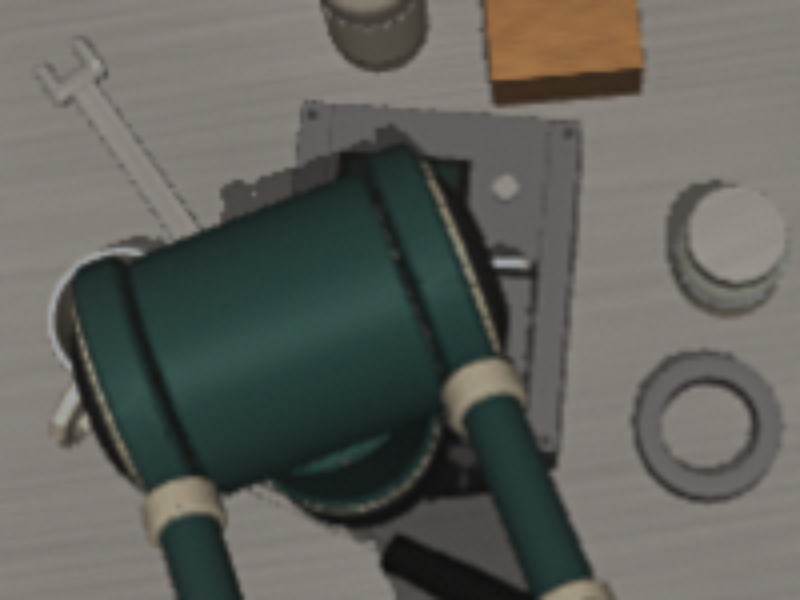

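The cover is open in scene (steep plate around (350,255) of the crop). The arm hides the well in the top view, so I'll move it right for a look.

```bash
python3 -m jog '[[[1,-2,6,0,0,0,0],[1,-2,12,0,0,0,0],[1,-2,18,0,0,0,0],[1,-2,24,0,0,0,0],[1,-2,24,0,0,0,0],[1,-2,24,0,0,0,0]]]'
python3 -c "
from h import *
where()
for n in('scene','top'):
  im=bot.read_camera(n);cv2.imwrite(f'pics/{n}3.png',im[:,:,::-1])
cv2.imwrite('pics/t3z.png',cv2.resize(cv2.imread('pics/top3.png')[130:280,160:340],None,fx=4,fy=4,interpolation=2))
"
```

```text
time: 5.75
tool_pos: [0.4129, -0.0887, 0.3802]
tcp_rot: [-3.124, 0.33, -0.001]
wrist_force: [0.5, 0.3, 0.3]
width: 0.005
t 5.75 tip ctrl-frame mm (x behind hinge,y left,z bench) [-164.5 -238.9  207.2] axis [ 0.     0.001 -1.   ] y.Y -1.0 F [0.48 0.28 0.26] w 0.005
```

View pics/t3z.png

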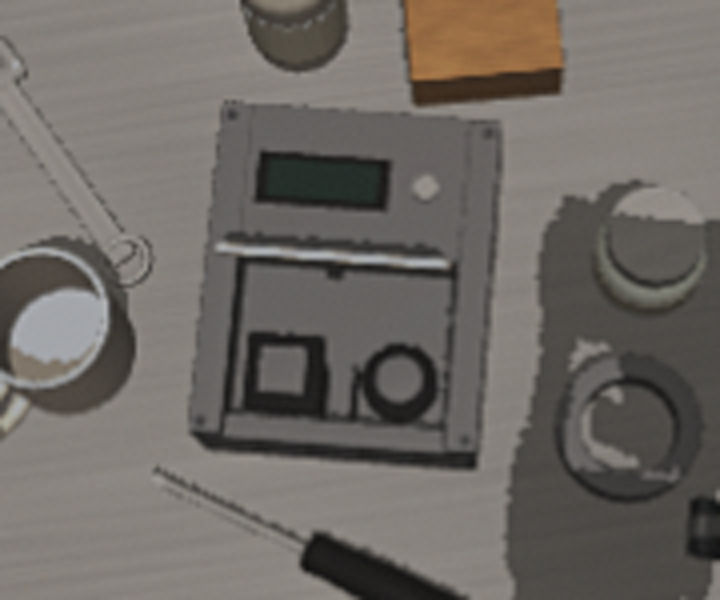

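The square button is on the left at crop (283,371) and the round one is on the right at crop (400,381). I'll measure the round button's top.

```bash
python3 - <<'E'
from h import *
im=cv2.imread("pics/top3.png");g=cv2.resize(im,None,fx=4,fy=4,interpolation=cv2.INTER_LINEAR).max(2)
for nm,(cx,cy) in(("round",(400,381)),("square",(283,371))):
    u,v=cx+640,cy+520
    s=(g>60).astype(np.uint8);k,l=cv2.connectedComponents(s,connectivity=4)
    ys,xs=np.where(l==l[v,u]);
    c=(np.array([(xs.min()+xs.max())/2,(ys.min()+ys.max())/2])+.5)/4-.5
    P=plane("top",[c],.056)[0];w=P-H
    print(nm,g[v,u],len(xs),c,np.ptp(xs)/4,np.ptp(ys)/4,P.round(4),"x,y ctrl mm",(w@X*1000).round(1),(w@Y*1000).round(1))
E
```

```text
round 104 1797 [259.25  224.375] 11.75 12.0 [0.5544 0.0917 0.056 ] x,y ctrl mm -63.6 -33.3
square 103 2248 [230.125 222.   ] 12.5 12.25 [0.5691 0.1556 0.056 ] x,y ctrl mm -62.5 32.4
```

```bash
python3 -c "
from h import *
go(C(-.075,-.033,.13),.25)"
```

```text
shift cm [  4.7  -20.48   8.25] turn [-0.001  0.25   0.001] |d|cm 22.6
```

```bash
python3 -m jog '[[[1,2,-6,0,0,0.1,0],[1,4,-12,0,0,0.25,0],[1,4.7,-18,2,0,0.25,0],[1,4.7,-20.5,6,0,0.25,0],[1,4.7,-20.5,8.2,0,0.25,0],[1,4.7,-20.5,8.2,0,0.25,0],[1,4.7,-20.5,8.2,0,0.25,0]]]'
python3 -c "
from h import *
where()
go(C(-.058,-.033,.065),.25)
go(C(-.058,-.033,.053),.25)"
```

```text
time: 6.72
tool_pos: [0.5018, 0.1032, 0.2989]
tcp_rot: [3.075, -0.32, 0.388]
wrist_force: [-0.1, -1.1, 0.0]
width: -0.001
t 6.72 tip ctrl-frame mm (x behind hinge,y left,z bench) [-74.4 -32.8 131.3] axis [ 0.243 -0.051 -0.969] y.Y -1.0 F [-0.09 -1.13  0.02] w -0.001
shift cm [-0.04  0.01  6.83] turn [-0.001 -0.001  0.001] |d|cm 6.8
shift cm [-0.33  0.01  8.  ] turn [-0.001 -0.001  0.001] |d|cm 8.0
```

```bash
python3 -m jog '[[[1,0,0,4,0,0,0],[1,0,0,6.5,0,0,0],[1,0,0,6.8,0,0,0],[1,0,0,6.8,0,0,0]]]'
python3 -c "
from h import *
where()
go(C(-.058,-.033,.053),.25)
cv2.imwrite('pics/s4.png',cv2.resize(bot.read_camera('scene')[140:320,190:430,::-1],None,fx=3,fy=3))"
```

```text
time: 7.22
tool_pos: [0.5187, 0.0986, 0.2336]
tcp_rot: [3.075, -0.324, 0.39]
wrist_force: [-0.1, 0.2, -0.1]
width: -0.001
t 7.22 tip ctrl-frame mm (x behind hinge,y left,z bench) [-56.8 -33.7  66.1] axis [ 0.244 -0.051 -0.968] y.Y -1.0 F [-0.12  0.19 -0.06] w -0.001
shift cm [-0.41 -0.08  1.24] turn [-0.001 -0.002 -0.001] |d|cm 1.3
```

View pics/s4.png

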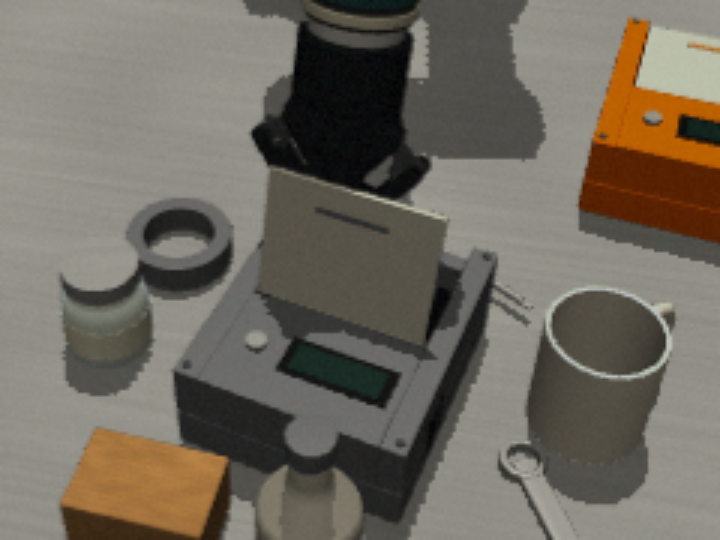

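The gripper is clear of the open cover. Next I press straight down in steps.

```bash
python3 -m jog '[[[1,-0.3,-0.05,0.7,0,0,0],[1,-0.4,-0.05,1.0,0,0,0],[1,-0.4,-0.05,1.2,0,0,0],[1,-0.4,-0.05,1.2,0,0,0]]]'
python3 -c "
from h import *
where()"
```

```text
time: 7.78
tool_pos: [0.5175, 0.0996, 0.2199]
tcp_rot: [3.075, -0.323, 0.388]
wrist_force: [-0.2, 1.3, 3.7]
width: -0.001
t 7.78 tip ctrl-frame mm (x behind hinge,y left,z bench) [-58.4 -33.1  52.3] axis [ 0.243 -0.051 -0.969] y.Y -1.0 F [-0.15  1.28  3.69] w -0.001
```

```bash
python3 -m jog '[[[1,-0.05,0,0.2,0,0,0],[1,-0.05,0,0.25,0,0,0],[1,-0.05,0,0.25,0,0,0]]]'
python3 -c "
from h import *
where()"
```

```text
time: 8.15
tool_pos: [0.5178, 0.0996, 0.2192]
tcp_rot: [3.075, -0.323, 0.388]
wrist_force: [-8.6, 1.4, 19.0]
width: 0.005
t 8.15 tip ctrl-frame mm (x behind hinge,y left,z bench) [-58.1 -33.   51.6] axis [ 0.243 -0.051 -0.969] y.Y -1.0 F [-8.62  1.37 18.98] w 0.005
```

The force jumped to 19 N with almost no further travel, so the button is fully down. I'll release it and retreat up and forward.

```bash
python3 -m jog '[[[1,0.3,0,-2,0,0,0],[1,0.5,0,-6,0,0,0],[1,0.5,0,-12,0,0,0],[1,0.5,0,-18,0,0,0],[1,0.5,0,-22,0,0,0],[1,0.5,0,-22,0,0,0],[1,0.5,0,-22,0,0,0]]]'
python3 -c "
from h import *
where()
go(C(.045,0,.26),0)
for n in('scene','top'):
  im=bot.read_camera(n);cv2.imwrite(f'pics/{n}5.png',im[:,:,::-1])
a=cv2.resize(cv2.imread('pics/scene5.png')[140:320,190:430],(400,300));b=cv2.resize(cv2.imread('pics/top5.png')[130:280,140:340],(400,300))
cv2.imwrite('pics/b5.png',np.hstack([a,b]))
"
```

```text
time: 9.02
tool_pos: [0.4683, 0.1095, 0.4301]
tcp_rot: [3.074, -0.323, 0.383]
wrist_force: [0.1, 0.1, -0.9]
width: 0.0
t 9.03 tip ctrl-frame mm (x behind hinge,y left,z bench) [-109.1  -33.9  262.4] axis [ 0.24  -0.052 -0.969] y.Y -1.0 F [ 0.05  0.09 -0.85] w 0.0
shift cm [19.12 -3.38  4.54] turn [ 0.001 -0.248 -0.   ] |d|cm 19.9
```

View pics/b5.png

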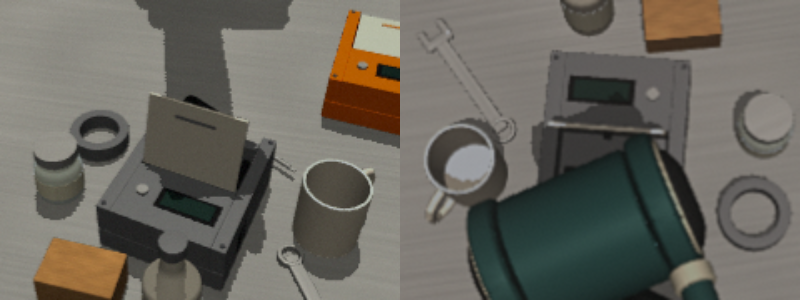

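The cover is still open and nothing else has moved. I'll go over the cover to its rear side.

```bash
python3 -m jog '[[[1,5,-1,0,0,-0.1,0],[1,10,-2.5,1.5,0,-0.248,0],[1,15,-3.4,3,0,-0.248,0],[1,19.1,-3.4,4.5,0,-0.248,0],[1,19.1,-3.4,4.5,0,-0.248,0],[1,19.1,-3.4,4.5,0,-0.248,0]]]'
python3 -c "
from h import *
where()
go(C(.03,0,.135),0)"
```

```text
time: 9.88
tool_pos: [0.6674, 0.1019, 0.4325]
tcp_rot: [3.123, -0.329, -0.004]
wrist_force: [0.2, -0.4, -0.3]
width: 0.001
t 9.88 tip ctrl-frame mm (x behind hinge,y left,z bench) [ 44.4   0.  259.5] axis [-0.003 -0.001 -1.   ] y.Y -1.0 F [ 0.17 -0.44 -0.3 ] w 0.001
shift cm [-1.460e+00  1.000e-02  1.245e+01] turn [ 0.001  0.002 -0.001] |d|cm 12.5
```

```bash
python3 -m jog '[[[1,-0.5,0,6,0,0,0],[1,-1.4,0,11,0,0,0],[1,-1.4,0,12.5,0,0,0],[1,-1.4,0,12.5,0,0,0],[1,-1.4,0,12.5,0,0,0]]]'
python3 -c "
from h import *
where()
for x,z in((-2,133.5),(-17,130),(-32.5,124.6),(-48,115.7),(-60,105),(-69.5,91),(-73,83.4),(-74,75)): go(C(x/1e3,0,z/1e3),0)
cv2.imwrite('pics/s6.png',cv2.resize(bot.read_camera('scene')[100:320,190:430,::-1],None,fx=2.7,fy=2.7))"
```

```text
time: 10.5
tool_pos: [0.6555, 0.1052, 0.3132]
tcp_rot: [-3.124, 0.328, -0.011]
wrist_force: [0.6, 0.5, -0.2]
width: 0.001
t 10.5 tip ctrl-frame mm (x behind hinge,y left,z bench) [ 33.7   1.2 140.2] axis [ 0.007  0.    -1.   ] y.Y -1.0 F [ 0.56  0.49 -0.21] w 0.001
shift cm [-3.46  0.1   0.64] turn [-0.002 -0.007 -0.   ] |d|cm 3.5
shift cm [-4.96  0.1   0.98] turn [-0.002 -0.007 -0.   ] |d|cm 5.1
shift cm [-6.52  0.1   1.51] turn [-0.002 -0.007 -0.   ] |d|cm 6.7
shift cm [-8.07  0.1   2.39] turn [-0.002 -0.007 -0.   ] |d|cm 8.4
shift cm [-9.28  0.1   3.45] turn [-0.002 -0.007 -0.   ] |d|cm 9.9
shift cm [-10.24   0.1    4.85] turn [-0.002 -0.007 -0.   ] |d|cm 11.3
shift cm [-10.59   0.11   5.61] turn [-0.002 -0.007 -0.   ] |d|cm 12.0
shift cm [-10.7    0.11   6.45] turn [-0.002 -0.007 -0.   ] |d|cm 12.5
```

View pics/s6.png

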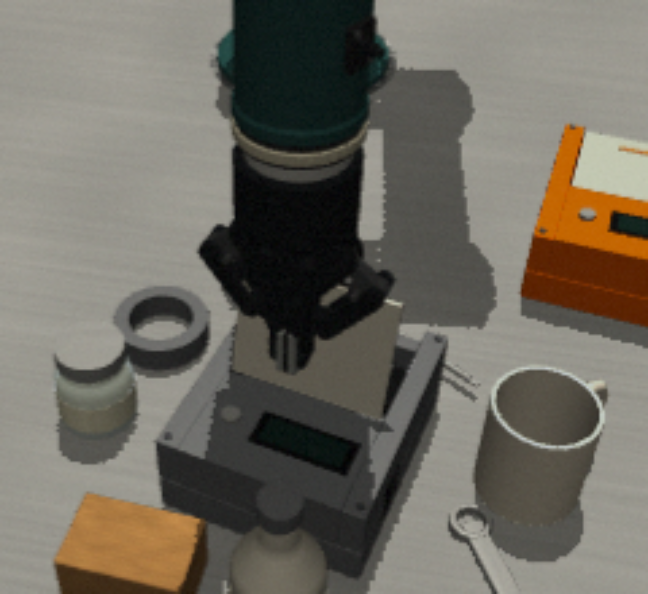

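The fingers stand behind the open cover, with the tips at about (285,355). Next I sweep it forward and down along the arc.

```bash
python3 -m jog '[[[1,-1,0.1,0.5,0,0,0],[1,-2,0.1,0.6,0,0,0],[1,-2.8,0.1,0.6,0,0,0],[1,-3.5,0.1,0.6,0,0,0],[1,-4.2,0.1,0.8,0,0,0],[1,-5,0.1,1,0,0,0],[1,-5,0.1,1,0,0,0],[1,-5,0.1,1,0,0,0]]]'
python3 -c "
from h import *
where()
for x,z in((-32.5,124.6),(-48,115.7),(-60,105),(-69.5,91),(-73,83.4),(-74,75)): go(C(x/1e3,0,z/1e3),0)
cv2.imwrite('pics/s7.png',cv2.resize(bot.read_camera('scene')[100:320,190:430,::-1],None,fx=2.7,fy=2.7))"
```

```text
time: 11.55
tool_pos: [0.6052, 0.1145, 0.3001]
tcp_rot: [3.124, -0.328, 0.003]
wrist_force: [0.9, -0.1, 2.3]
width: 0.001
t 11.55 tip ctrl-frame mm (x behind hinge,y left,z bench) [-18.3  -0.4 127.1] axis [ 0.002 -0.    -1.   ] y.Y -1.0 F [ 0.88 -0.06  2.33] w 0.001
shift cm [-1.39 -0.04  0.25] turn [-0.    -0.002 -0.   ] |d|cm 1.4
shift cm [-2.94 -0.04  1.14] turn [-0.    -0.002 -0.   ] |d|cm 3.2
shift cm [-4.14 -0.04  2.21] turn [-0.    -0.002 -0.   ] |d|cm 4.7
shift cm [-5.1  -0.04  3.6 ] turn [-0.    -0.002 -0.   ] |d|cm 6.2
shift cm [-5.45 -0.04  4.36] turn [-0.    -0.002 -0.   ] |d|cm 7.0
shift cm [-5.55 -0.04  5.2 ] turn [-0.    -0.002 -0.   ] |d|cm 7.6
```

View pics/s7.png

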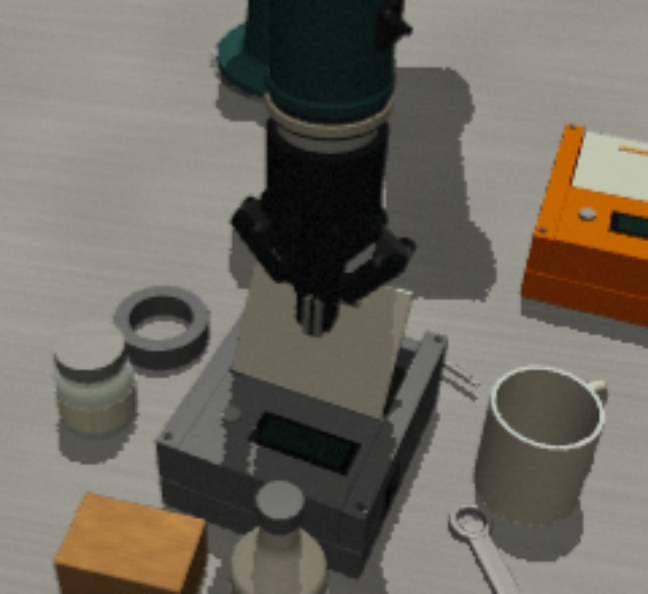

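The cover is following, with about 2.5 N at the tip. I'll continue along the arc to flush.

```bash
python3 -m jog '[[[1,-0.7,0,0.15,0,0,0],[1,-1.4,0,0.3,0,0,0],[1,-2.2,0,0.7,0,0,0],[1,-2.9,0,1.15,0,0,0],[1,-3.5,0,1.65,0,0,0],[1,-4.1,0,2.2,0,0,0],[1,-4.6,0,2.9,0,0,0],[1,-5.1,0,3.6,0,0,0],[1,-5.4,0,4.3,0,0,0],[1,-5.5,0,4.8,0,0,0],[1,-5.5,0,5,0,0,0],[1,-5.5,0,5,0,0,0]]]'
python3 -c "
from h import *
where()
go(C(-.074,0,.068),0)"
```

```text
time: 13.1
tool_pos: [0.551, 0.1258, 0.2492]
tcp_rot: [3.124, -0.328, -0.0]
wrist_force: [0.0, 0.2, 1.8]
width: 0.0
t 13.1 tip ctrl-frame mm (x behind hinge,y left,z bench) [-74.   -0.7  76.2] axis [-0. -0. -1.] y.Y -1.0 F [0.04 0.2  1.81] w 0.0
shift cm [-0.01 -0.06  0.82] turn [ 0.001  0.    -0.   ] |d|cm 0.8
```

```bash
python3 -m jog '[[[1,0,0,0.4,0,0,0],[1,0,0,0.7,0,0,0],[1,0,0,0.85,0,0,0],[1,0,0,0.95,0,0,0],[1,0,0,0.95,0,0,0]]]'
python3 -c "
from h import *
where()"
```

```text
time: 13.72
tool_pos: [0.5516, 0.1258, 0.2414]
tcp_rot: [3.124, -0.328, 0.003]
wrist_force: [-5.2, -0.6, 10.3]
width: 0.001
t 13.72 tip ctrl-frame mm (x behind hinge,y left,z bench) [-73.1  -0.5  68.4] axis [ 0.002 -0.    -1.   ] y.Y -1.0 F [-5.17 -0.62 10.31] w 0.001
```

It is at the same stop height (68.4 mm) as in the opening press, with 10 N. I'll hold briefly, then let go and look.

```bash
python3 -m jog '[[[1,0,0,0.05,0,0,0],[1,0,0,0.05,0,0,0],[1,0,0,-0.7,0,0,0],[1,0,0,-3,0,0,0],[1,-3,0,-8,0,0,0],[1,-6,4,-13,0,0,0],[1,-8,10,-15,0,0,0],[1,-10,16,-15,0,0,0],[1,-10,22,-15,0,0,0],[1,-10,26,-15,0,0,0],[1,-10,26,-15,0,0,0],[1,-10,26,-15,0,0,0]]]'
python3 -m jog '[[[1,0,0,0,0,0,0],[1,0,0,0,0,0,0],[1,0,0,0,0,0,0],[1,0,0,0,0,0,0],[1,0,0,0,0,0,0],[1,0,0,0,0,0,0]]]'
python3 -c "
from h import *
where()
for n in('scene','top'):
  im=bot.read_camera(n);cv2.imwrite(f'pics/{n}8.png',im[:,:,::-1])
a=cv2.resize(cv2.imread('pics/scene8.png')[140:320,190:430],(400,300));b=cv2.resize(cv2.imread('pics/top8.png')[130:280,140:340],(400,300))
cv2.imwrite('pics/b8.png',np.hstack([a,b]))
g=cv2.resize(cv2.imread('pics/top8.png'),None,fx=4,fy=4,interpolation=1).max(2)
k,l=cv2.connectedComponents((g>100).astype(np.uint8));s=(l==l[848,984]).astype(np.uint8)
c=max(cv2.findContours(s,0,2)[0],key=cv2.contourArea)
print(((cv2.approxPolyDP(cv2.convexHull(c),16,True)[:,0]+.5)/4-.5).tolist())
"
```

```text
time: 15.22
tool_pos: [0.3994, -0.1077, 0.3898]
tcp_rot: [-3.124, 0.33, -0.003]
wrist_force: [-0.0, 0.7, -0.4]
width: -0.002
time: 15.98
tool_pos: [0.3994, -0.1077, 0.3901]
tcp_rot: [3.124, -0.328, 0.003]
wrist_force: [0.3, -0.1, -0.2]
width: 0.001
t 15.97 tip ctrl-frame mm (x behind hinge,y left,z bench) [-173.5 -260.5  217.1] axis [ 0.002 -0.    -1.   ] y.Y -1.0 F [ 0.34 -0.11 -0.19] w 0.001
[[220.625, 192.375], [272.875, 195.875], [268.875, 241.875], [216.625, 237.625]]
```

View pics/b8.png

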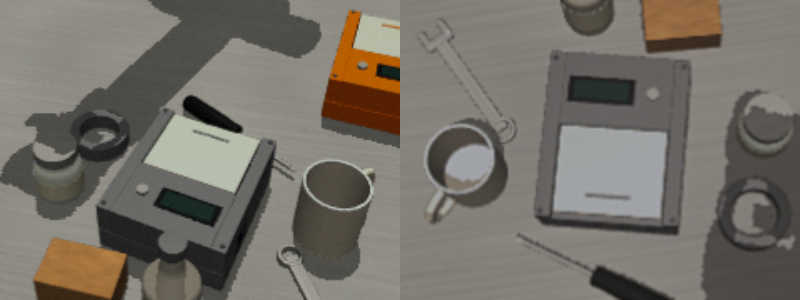

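The cover looks shut, but its front edge in the top image sits about 2 px away from the first picture. I'll compare before and after.

```bash
python3 -c "
from h import *
o=[]
for n,(x,y) in(('top',(245,215)),('scene',(310,230))):
  for k in('0','8'):
    im=cv2.imread(f'pics/{n}{k}.png')
    c=im[y-30:y+35,x-42:x+42]; o.append(cv2.resize(c,(390,300),interpolation=0))
    if n=='top': print(k,im[228:248,244].max(1), im[228:248,228].max(1))
    else: print(k,im[205:225,320].max(1),im[205:225,305].max(1))
cv2.imwrite('pics/cmp.png',np.vstack([np.hstack(o[:2]),np.hstack(o[2:])]))"
```

```text
0 [ 99 128 159 158 157 157 156 158 152 133  99  98  93  65  40  40  57 102
 130 129] [155 154 156 155 156 157 159 137 103  96 100  87  51  36  40  73 118 132
 130 128]
8 [106 136 169 167 165 166 166 170 159 140 104 107 101  70  44  43  61 108
 140 137] [163 165 166 165 166 168 168 147 110 102 106  95  57  40  43  79 128 143
 139 138]
0 [144  61  14  19  18  18  16   8  10   4  27 123 191 188 189 189 185 106
  96 188] [ 10  12   6  25  71  80  89 186 188 189 190 188 181 156 179 189 189 189
 189 188]
8 [146  60  19  22  22  20  15   9  13  10  25 122 189 192 190 191 186 106
  97 192] [  5   4  11  23  71  77  89 190 192 191 190 189 183 157 185 191 190 190
 189 193]
```

View pics/cmp.png

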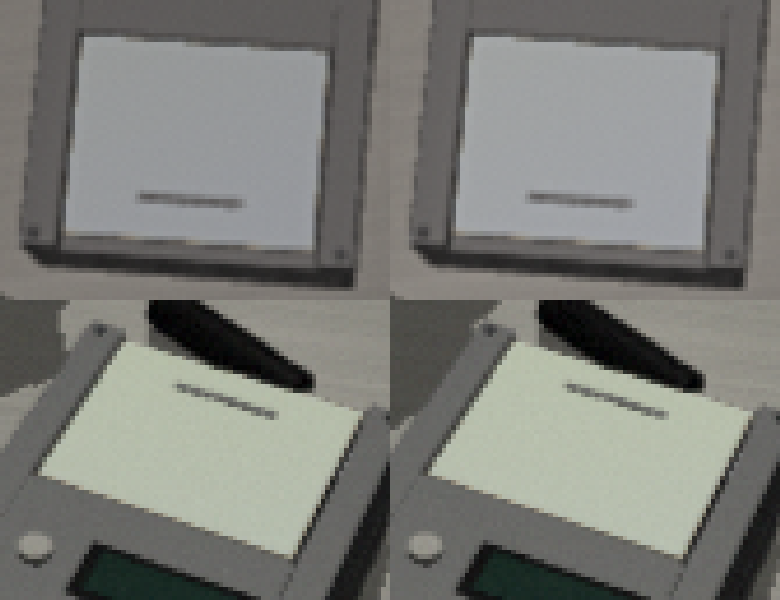

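Before (left) and after (right) match pixel for pixel. The brightness profiles put the edges at the same pixels, and the 2 px came from the top image being about 6% brighter against a fixed threshold. The cover is flush and latched, so I'm handing in.

```bash
python3 -c "
from workcell import bot
print(bot.finish_job(), bot.read_state()['time'])"
```

```text
the job is handed in; nothing more can be done
the job is handed in; nothing more can be done
```

The job is done and handed in at about 16 s of robot time, against the 51 s limit.

- **Opening:** I pressed the front part of the grey controller's cover to its stop, with 9 N at the last reading before a final small push. I let go and it popped open.
- **Button:** I pressed the round button (on the right) to its hard stop and released it. The wrist force read 19 N along z against 4 N needed, with less than 1 mm of further travel. I kept the fingers on the round button and never moved over the square one.
- **Closing:** I swept the cover down from behind and pushed it to the same stop height as the first press, with about 10 N. It stayed shut after I let go.

**Last checks:** About 2 s after I let go, the cover's edges were at the same pixels in both cameras as in the first pictures. An automatic corner check of the top view disagreed by about 2 px. I put that down to the picture being about 6% brighter against a fixed threshold, because the brightness profiles match. The other things on the bench looked unmoved in the pictures, and the arm ended clear of everything.

**Not seen:** I had no clear view of the round button springing back up, because the arm and then the cover hid it. I inferred its full travel from the force and fingertip height.

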